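# Pop the touch-latch lid of a bench outlet box and press its power cut-off

## Robot

A 6-joint arm with a two-finger parallel gripper is mounted at the origin on the work surface. World frame = base frame: x ahead of the robot, y to its left, z up, the work surface at z = 0. Lengths are in m, angles in rad, forces in N, time in s.
With the tool pointing down it reaches from about 0.225 to 0.875 m from the base axis. Payload 3.4 kg.
Tool frame: the origin (TCP) lies between the finger pads; the fingertips stand 19 mm ahead of it and the grasp point (between the pads) is the TCP; z points along the fingers, y is the line along which they close (so a half turn about z gives the same grasp; the last joint's range is limited). The gripper opens to 85 mm and grips with 20 to 120 N. Pads are 22 mm wide; open, the fingers measure 114 mm over their backs; the gripper's body (76 mm by 85 mm) begins 54 mm behind the grasp point. The pads swing forward as they close: fully open they stand 13 mm farther back than shut.
Start: joints at [-1.463, 0.276, 1.505, -0, 1.361, -0.121], TCP at [0.13, -0.56, 0.25] pointing down, gripper open.
Joint ranges: [-2.89, 2.89], [-0.75, 2.08], [0.22, 2.7], [-1.18, 4.32], [0.11, 2.71], [-2.7, 2.7]. Speed limits (rad/s): [2.57, 2.57, 3.14, 3.14, 3.14, 3.14].

## Interface

Orientations are given as a unit quaternion [w, x, y, z].
In Python, from rig import get_state, imaging, ticket gives the robot as it stands. The module is installed in compiled form; this text tells all that it offers.
- The arm moves only by the shell command python3 -m inch 'ROWS' [FORCE]. ROWS is JSON, a list of rows, each an object with "claw": the opening, from -1 (shut) to 1 (fully open); "travel": the shift along the world's x, y, z in units of 200 mm (1.0 is 200 mm), a list of three; "turn": the turn about the world's z in units of 180 degrees (1.0 is 180 degrees). A call has 1 to 5 rows; each row is the pose to reach, as a shift and turn from the pose commanded when the call began, turning the shorter way round; what a row does not reach only later rows make up. A row lasts 1/10 s, in which the tool goes at most 50 mm and 8.59 degrees, less where a joint would pass 70% of its speed; a pose out of reach is approached as far as the arm can. A call with a number of a shift or a turn outside -1 to 1 is refused whole. A call with a gripper value outside its range is refused whole. The fingers move at their own pace and stop on an object; FORCE is the grip in N (left out, the last holds). Time passes only in rows, so rows that repeat a pose let the fingers close. It gives the time, the measured TCP pose, the force, the opening and the grip force at its end, in the units of the state.
- get_state(): the state, without advancing time (a new reading comes with each control period).
- imaging.get_image(name): name is "scene" or "top"; returns the picture (480x640x3 uint8, red, green, blue); there is no depth.
- imaging.camera_params(name): a dict with "camera_matrix" (3x3 intrinsics, pixels), "k1" (the pictures are not rectified: a ray, as slopes to the right and down, at radius r is drawn at 1 + k1 r^2 times it, then the intrinsics apply), "cam_to_world" (4x4, takes a point from camera to world coordinates). Camera axes: x right, y down, z forward; pixel columns grow to the right and rows downward; lengths in m; the calibration is good to about 2 mm. A picture is of the moment at which its call begins. camera_params takes no time and is no camera call.
- ticket.sign_off(): hands the job in; it is judged then, once.
The state is a dict: "clock": time; "qpos": joint angles; "qd": joint speeds; "effort": joint torques, N m; "position": TCP position; "ee_rot": TCP orientation; "contact_force": force on the tool from outside, world axes, zero at the start; "moment": the same for the moment, N m; "width": finger opening in m; "gripper_force": force on a finger pad.
Only numpy, scipy, OpenCV 4.12 (cv2) and the standard library are available. Lean on these libraries where they do the work, as an engineer would, in place of code of your own. Each camera call takes 0.05 s, during which the arm holds its last target. There are 200 camera calls.

## Task

Before the laptop is worked on, cut its bench power at the grey outlet box with the yellow lid: press down on the black pad at the front of the yellow lid so that the catch lets go and the lid springs ajar, then push the lid up and over with the fingertips until it leans back and stays open by itself, then press the red button inside all the way down, let it come up again and move clear. Do not pick anything up, leave the box with the blue lid shut, and leave the loose things on the bench where they are.

Things in the scene. Friction and masses are not known exactly. Their poses are not given: they have to be found in the camera images.
- yellow_box: grey outlet box with the YELLOW lid, bolted to the bench: 160 mm deep (x), 130 mm wide (y), 80 mm high, walls 5 mm. Origin: centre of its underside. Its x points from the front (catch side) to the back (hinge side), z up
- yellow_lid (a joint): angle (rad) of the yellow lid: 0 shut and caught, flush with the rim; pressed in at most to -0.048 (6 mm at the front edge); ajar about 0.42; vertical 1.57; 1.9 leaning back on its stop, where it stays by its own weight. Panel 146 mm from hinge to front edge, 116 mm wide, 6 mm thick, 0.12 kg, damped hinge. A spring holds it ajar; between ajar and vertical it falls back to ajar
- yellow_press (a point): middle of the small black pad on top of the yellow lid, 20 mm behind its front edge, centred: the place to press. Moves with the lid; 80 mm above the bench while shut. Pressed down some 5 mm here (3 to 4 N, firm stop at 6 mm) the lid pushes the catch aside; when the finger goes up again the spring raises the lid to ajar
- yellow_edge (a point): middle of the front edge of the yellow lid, at half its thickness; moves with the lid (about 137 mm above the bench when ajar). A steel latch tongue hangs 30 mm below the lid's underside close behind the front edge, 30 to 42 mm to the left (+y of the box) of the middle
- yellow_hinge (a point): middle of the hinge axis of the yellow lid, at the back of the box, 73 mm behind the box's centre and 77 mm above the bench; fixed to the box; the axis runs along the box's y
- yellow_button (a joint): travel (m) of the red push button inside the yellow-lidded box: 0 up, 0.006 fully down. It springs back; fully down takes 5 N
- yellow_button_top (a point): centre of the top of that red button, 32 mm across, 18 mm below the rim of the box, 8 mm in front of the box's middle; hidden under the lid while that is shut. The opening around it is 150 x 120 mm
- blue_box: a second box of the same make with a BLUE lid; same sizes and axes; not to be operated
- blue_lid (a joint): angle (rad) of the blue lid, as for the yellow one; it must stay shut (0)
- battery: flat black two-cell battery pack, 100 x 46 x 13 mm, lying loose between the two boxes; origin under its centre
- fan: round black laptop fan, 64 mm across, 12 mm high, loose; origin under its centre
- driver: screwdriver lying on the bench, 160 mm long, loose
- tin: shallow round steel screw dish, 70 mm across, 22 mm high, loose; origin under its centre
- flask: white plastic bottle with a blue cap, 52 mm across, 130 mm high, loose; origin under its centre
- mug: white mug, 80 mm across, 90 mm high, loose; origin under its centre
- speaker: black laptop speaker strip with yellow ends, about 22 x 114 x 9 mm, loose; origin under its centre

How it is judged:
On the way, in this order (a step that is already met when the one before it is completed fails the run):
1. the yellow lid has been released and stands ajar (value of joint yellow_lid between 0.25 and 1.2 rad), for 0.1 s.
2. the yellow lid has been swung past vertical and leans back (value of joint yellow_lid above 1.65 rad), for 0.2 s.
3. the red button is pressed all the way down with the lid open (value of joint yellow_button above 0.0045 m and value of joint yellow_lid above 1.62 rad), for 0.05 s.
At the end, for the whole second after the job is handed in: the yellow lid leans back past vertical (more than 1.62 rad) and is at rest, the red button has come up again (less than 2 mm down), the blue lid is shut (below 0.05 rad), and every loose thing is within 20 mm of where it stood (value of joint yellow_lid above 1.62 rad and velocity of joint yellow_lid below 0.1 rad/s and value of joint yellow_button below 0.002 m and value of joint blue_lid below 0.05 rad and distance of each of battery, fan, driver, tin, flask, mug, speaker from where it was at the start of the episode below 0.02 m); the robot touches nothing.
It fails at once if the blue lid is released (value of joint blue_lid above 0.1 rad).
It fails at once if a loose thing is picked up or pushed more than 20 mm (distance of any of battery, fan, driver, tin, flask, mug, speaker from where it was at the start of the episode above 0.02 m).
It also fails if it takes over 56 s, if anything falls off the work surface, if the arm or the gripper's body presses on something with over 40 N, if the wrist force passes 120 N, or if a joint passes its speed limit or range.

## Working session

There is one attempt and no reset: what is moved stays moved. The work goes in short steps, Python scripts to look and compute and a shell command to move; the robot and the scene stay as the last step left them, time stands still between calls to the robot, and variables do not carry over. Pictures are saved under pics/ and viewed, at most 10 in all, crops included, and the job is handed in when it is done.

```bash
mkdir -p pics; python3 - <<'E'
from rig import get_state, imaging
import cv2
for n in ("scene","top"):
    im=imaging.get_image(n); cv2.imwrite(f"pics/{n}0.png",im[:,:,::-1])
    p=imaging.camera_params(n); print(n,p)
print(get_state())
E
```

```text
scene {'camera_matrix': array([[438.78494795,   0.        , 312.7727287 ],
       [  0.        , 438.78494795, 232.70271566],
       [  0.        ,   0.        ,   1.        ]]), 'k1': 0.002231621382538065, 'cam_to_world': array([[ 0.62482813,  0.64676533, -0.43736074,  0.91541771],
       [ 0.78073955, -0.52185671,  0.34367329, -0.32071759],
       [-0.00596367, -0.55620157, -0.83102602,  0.79157353],
       [ 0.        ,  0.        ,  0.        ,  1.        ]])}
top {'camera_matrix': array([[615.92231326,   0.        , 309.84571582],
       [  0.        , 615.92231326, 247.09530193],
       [  0.        ,   0.        ,   1.        ]]), 'k1': 0.04292930248004236, 'cam_to_world': array([[ 8.32494372e-03, -9.76214716e-01,  2.16646081e-01,
         2.49250636e-01],
       [-9.99961919e-01, -7.55988662e-03,  4.35989482e-03,
         1.23491265e-03],
       [-2.61837367e-03, -2.16674127e-01, -9.76240476e-01,
         1.38083387e+00],
       [ 0.00000000e+00,  0.00000000e+00,  0.00000000e+00,
         1.00000000e+00]])}
{'clock': 0.1, 'qpos': array([-1.46296742e+00,  2.76483140e-01,  1.50603830e+00, -2.46616137e-05,
        1.36072688e+00, -1.20983031e-01]), 'qd': array([ 0.00039573, -0.00171933, -0.00269701, -0.00012924,  0.00162315,
       -0.00141312]), 'effort': array([ 1.25577488e-03, -4.17699873e+01, -2.46404761e+01, -4.22266176e-04,
        5.80580338e-03, -1.61612483e-07]), 'position': array([ 0.13036692, -0.55954331,  0.24954127]), 'ee_rot': array([-8.27895441e-04,  9.93462137e-01,  1.14159087e-01, -6.61266287e-06]), 'contact_force': array([-0.34376564, -0.85795986, -0.53024117]), 'moment': array([-0.04099842,  0.03817445, -0.0054264 ]), 'gripper_force': 0.0, 'width': 0.08513318470402433}
```

View pics/top0.png

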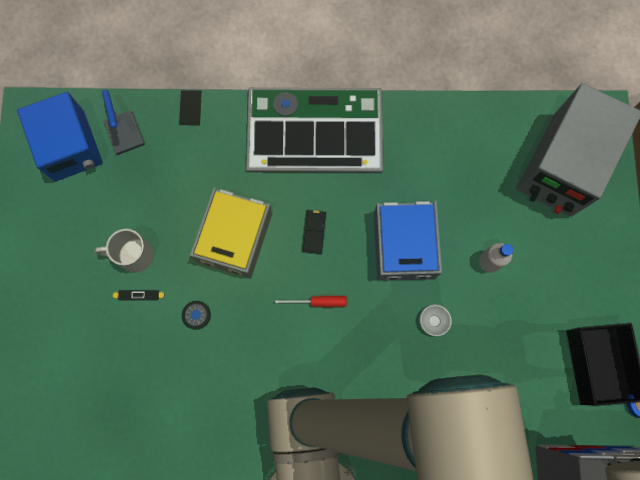

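View pics/scene0.png

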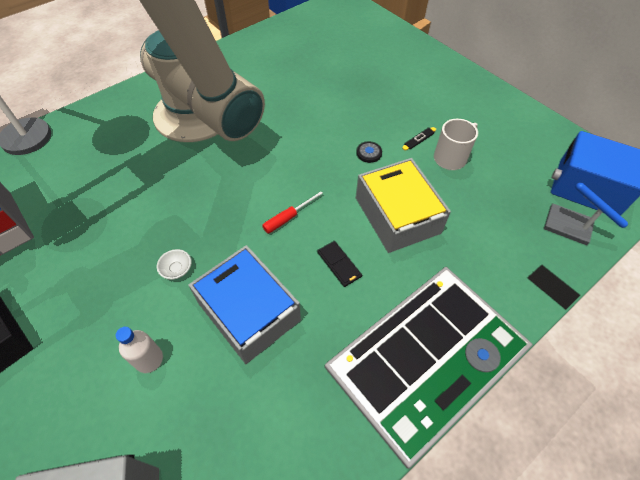

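The top view shows the yellow box at about (232,230), with its pad at (222,252) and its hinge pointing up and slightly right. The blue box is at (408,238), the fan at (196,314) and the mug at (130,250). Next I measure the yellow box's pose.

```bash
cat > h.py <<'E'
import numpy as np, cv2
from rig import get_state, imaging
def ray(n,uv):
    p=imaging.camera_params(n); K=p["camera_matrix"]
    x=cv2.undistortPoints(np.array(uv,float).reshape(-1,1,2),K,np.array([p["k1"],0,0,0,0.])).reshape(-1,2)
    T=p["cam_to_world"]; return T[:3,3],np.c_[x,np.ones(len(x))]@T[:3,:3].T
def onz(n,uv,z):
    o,d=ray(n,uv); return (o+d*((z-o[2])/d[:,2])[:,None])[:,:2]
def lid(n,im):
    hsv=cv2.cvtColor(im,cv2.COLOR_RGB2HSV)
    m=cv2.inRange(hsv,(20,120,80),(35,255,255))
    c=max(cv2.findContours(m,cv2.RETR_EXTERNAL,cv2.CHAIN_APPROX_NONE)[0],key=cv2.contourArea)
    mm=np.zeros_like(m); cv2.drawContours(mm,[c],-1,255,-1)
    dark=((im.max(2)<70)&(cv2.erode(mm,np.ones((5,5)))>0)).astype(np.uint8)
    pad=np.argwhere(dark)[:,::-1]
    return c.reshape(-1,2),pad
E
python3 - <<'E'
from h import *
for n in("top","scene"):
    im=imaging.get_image(n); c,p=lid(n,im)
    q=onz(n,c,0.08)
    r=cv2.minAreaRect((q*1000).astype(np.float32)); print(n,r)
    print("pad",onz(n,[p.mean(0)],0.081),p.mean(0),len(p))
# loose things, rough
for nm,uv,z in[("fan",(196,314),.012),("mug",(127,245),.09),("battery",(315,231),.013),("driverL",(276,301),.008),("driverR",(347,301),.012),("spkR",(164,295),.009),("blueFL",(378,279),.08),("blueBL",(377,205),.08)]:
    print(nm,onz("top",[uv],z))
E
```

```text
top ((576.809814453125, 181.5956573486328), (117.39276885986328, 146.7116241455078), 73.55014038085938)
pad [[0.52651312 0.19574989]] [222.32978723 251.5       ] 94
scene ((580.5284423828125, 181.7467041015625), (117.94013214111328, 149.90513610839844), 73.51129913330078)
pad [[0.52958482 0.1965863 ]] [391.  174.5] 64
fan [[0.39894507 0.25878109]]
mug [[0.5372752  0.39869396]]
battery [[ 0.59061057 -0.00413491]]
driverL [[0.42969789 0.08211426]]
driverR [[ 0.43043991 -0.07659311]]
spkR [[0.44132603 0.33289024]]
blueFL [[ 0.46922597 -0.13916806]]
blueBL [[ 0.63369412 -0.139534  ]]
```

```bash
R='{"claw":-1,"travel":[0.46,0.89,0],"turn":-0.164}'; true
python3 -m inch '[{"claw":-1,"travel":[0.46,0.89,0],"turn":-0.164},{"claw":-1,"travel":[0.46,0.89,0],"turn":-0.164},{"claw":-1,"travel":[0.46,0.89,0],"turn":-0.164},{"claw":-1,"travel":[0.46,0.89,0],"turn":-0.164},{"claw":-1,"travel":[0.46,0.89,0],"turn":-0.164}]' 20
python3 -m inch '[{"claw":-1,"travel":[0.46,0.89,0],"turn":0},{"claw":-1,"travel":[0.46,0.89,0],"turn":0},{"claw":-1,"travel":[0.46,0.89,0],"turn":0},{"claw":-1,"travel":[0.46,0.89,0],"turn":0},{"claw":-1,"travel":[0.46,0.89,0],"turn":0}]'
python3 -m inch '[{"claw":-1,"travel":[0.46,0.89,0],"turn":0},{"claw":-1,"travel":[0.46,0.89,0],"turn":0},{"claw":-1,"travel":[0.46,0.89,0],"turn":0},{"claw":-1,"travel":[0.46,0.89,0],"turn":0},{"claw":-1,"travel":[0.46,0.89,0],"turn":0}]'
python3 -c "
from rig import get_state as g;print(g())"
```

```text
clock: 0.7
position: [0.2238, -0.376, 0.2502]
ee_rot: [-0.002, 0.99, -0.141, 0.0]
contact_force: [0.1, -1.0, -0.1]
width: 0.0125
gripper_force: 0.0
clock: 1.2
position: [0.316, -0.1989, 0.2503]
ee_rot: [-0.002, 0.99, -0.138, 0.0]
contact_force: [-1.4, -1.0, -0.5]
width: 0.0002
gripper_force: 0.0
clock: 1.7
position: [0.4089, -0.0218, 0.2504]
ee_rot: [-0.001, 0.99, -0.139, 0.001]
contact_force: [-0.6, 0.1, -0.7]
width: 0.0002
gripper_force: 0.0
{'clock': 1.7, 'qpos': array([-0.22581962,  0.02084781,  1.81975563,  0.00279795,  1.29962938,
        1.62215682]), 'qd': array([-0.09443176, -0.01323437,  0.02634406, -0.09543362,  0.02261772,
       -0.06134606]), 'effort': array([  2.10949861, -25.11496603, -24.29088056,   0.59515418,
        -0.11320122,   0.45025139]), 'position': array([ 0.40886986, -0.02176945,  0.25040755]), 'ee_rot': array([-1.28375014e-03,  9.90358921e-01, -1.38516887e-01,  7.94777950e-04]), 'contact_force': array([-0.60251463,  0.05402817, -0.6938798 ]), 'moment': array([-0.06544932, -0.02008767,  0.03060463]), 'gripper_force': 0.0, 'width': 0.00019895050814437617}
```

```bash
python3 -m inch '[{"claw":-1,"travel":[0.59,1.0,0],"turn":0},{"claw":-1,"travel":[0.59,1.0,0],"turn":0},{"claw":-1,"travel":[0.59,1.0,0],"turn":0},{"claw":-1,"travel":[0.59,1.0,0],"turn":0},{"claw":-1,"travel":[0.59,1.0,0],"turn":0}]'
python3 -m inch '[{"claw":-1,"travel":[0,0.09,-0.2],"turn":0},{"claw":-1,"travel":[0,0.09,-0.4],"turn":0},{"claw":-1,"travel":[0,0.09,-0.6],"turn":0},{"claw":-1,"travel":[0,0.09,-0.68],"turn":0},{"claw":-1,"travel":[0,0.09,-0.68],"turn":0}]'
python3 - <<'E'
from h import *
im=imaging.get_image("scene"); cv2.imwrite("pics/a.png",cv2.resize(im[100:260,300:500,::-1],None,fx=3,fy=3))
E
```

```text
clock: 2.2
position: [0.5268, 0.1749, 0.2499]
ee_rot: [0.0, 0.99, -0.142, 0.0]
contact_force: [0.3, -1.1, 0.6]
width: -0.0001
gripper_force: 0.0
clock: 2.7
position: [0.5231, 0.1896, 0.1111]
ee_rot: [0.002, 0.99, -0.143, -0.003]
contact_force: [0.9, -0.6, 0.3]
width: 0.0001
gripper_force: 0.0
```

View pics/a.png

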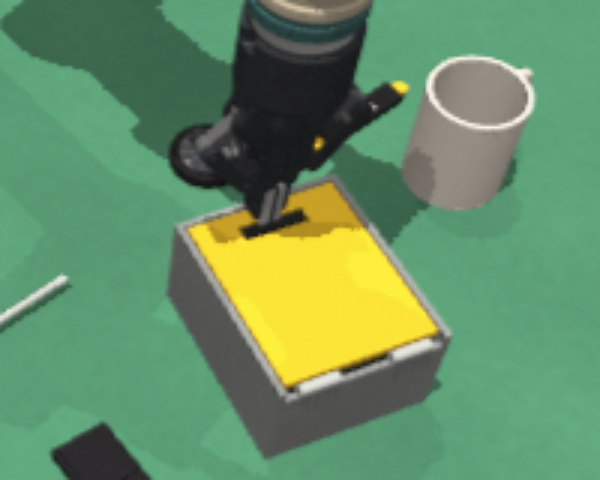

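The fingertips are right above the black pad, at about (270,220) in the crop. I press down in small steps.

```bash
python3 -m inch '[{"claw":-1,"travel":[0,0,-0.03],"turn":0},{"claw":-1,"travel":[0,0,-0.06],"turn":0},{"claw":-1,"travel":[0,0,-0.06],"turn":0}]'
python3 -m inch '[{"claw":-1,"travel":[0,0,-0.02],"turn":0},{"claw":-1,"travel":[0,0,-0.02],"turn":0}]'
python3 -m inch '[{"claw":-1,"travel":[0,0,-0.015],"turn":0},{"claw":-1,"travel":[0,0,-0.015],"turn":0}]'
```

```text
clock: 3.05
position: [0.5245, 0.1916, 0.1025]
ee_rot: [0.0, 0.99, -0.143, 0.0]
contact_force: [0.1, 0.7, -0.4]
width: -0.0002
gripper_force: 0.0
clock: 3.25
position: [0.5248, 0.192, 0.0986]
ee_rot: [-0.0, 0.99, -0.143, 0.001]
contact_force: [0.3, -0.7, 0.4]
width: -0.0
gripper_force: 0.6
clock: 3.45
position: [0.5249, 0.192, 0.0958]
ee_rot: [-0.0, 0.99, -0.143, 0.001]
contact_force: [0.3, -0.8, 2.5]
width: -0.0001
gripper_force: 1.0
```

Contact is at about 0.099. I go down another 3 mm, or a little more.

```bash
python3 -m inch '[{"claw":-1,"travel":[0,0,-0.01],"turn":0},{"claw":-1,"travel":[0,0,-0.015],"turn":0},{"claw":-1,"travel":[0,0,-0.015],"turn":0}]'
python3 -m inch '[{"claw":-1,"travel":[0,0,-0.01],"turn":0},{"claw":-1,"travel":[0,0,-0.01],"turn":0}]'
```

```text
clock: 3.75
position: [0.5249, 0.1921, 0.0931]
ee_rot: [-0.0, 0.99, -0.143, 0.001]
contact_force: [-1.4, -1.3, 5.7]
width: -0.0002
gripper_force: 3.2
clock: 3.95
position: [0.525, 0.1921, 0.0928]
ee_rot: [-0.0, 0.99, -0.143, 0.001]
contact_force: [-3.4, -2.0, 15.9]
width: 0.0005
gripper_force: 8.5
```

It has reached the firm stop. I lift now.

```bash
python3 -m inch '[{"claw":-1,"travel":[0,0,0.15],"turn":0},{"claw":-1,"travel":[0,0,0.35],"turn":0},{"claw":-1,"travel":[0,0,0.6],"turn":0},{"claw":-1,"travel":[0,0,0.6],"turn":0},{"claw":-1,"travel":[0,0,0.6],"turn":0}]'
python3 -m inch '[{"claw":-1,"travel":[-0.45,0.13,0.05],"turn":0},{"claw":-1,"travel":[-0.45,0.13,0.05],"turn":0},{"claw":-1,"travel":[-0.45,0.13,0.05],"turn":0},{"claw":-1,"travel":[-0.45,0.13,0.05],"turn":0}]'
python3 - <<'E'
from h import *
im=imaging.get_image("scene"); cv2.imwrite("pics/b.png",cv2.resize(im[80:260,300:500,::-1],None,fx=3,fy=3))
print(get_state()["position"])
E
```

```text
clock: 4.45
position: [0.5247, 0.1922, 0.2112]
ee_rot: [-0.0, 0.99, -0.143, 0.001]
contact_force: [1.1, 0.1, -0.2]
width: -0.0002
gripper_force: 0.0
clock: 4.85
position: [0.4328, 0.2179, 0.2189]
ee_rot: [0.001, 0.99, -0.142, -0.001]
contact_force: [1.0, 0.1, -0.8]
width: 0.0002
gripper_force: 0.0
[0.43401528 0.21781072 0.2190739 ]
```

View pics/b.png

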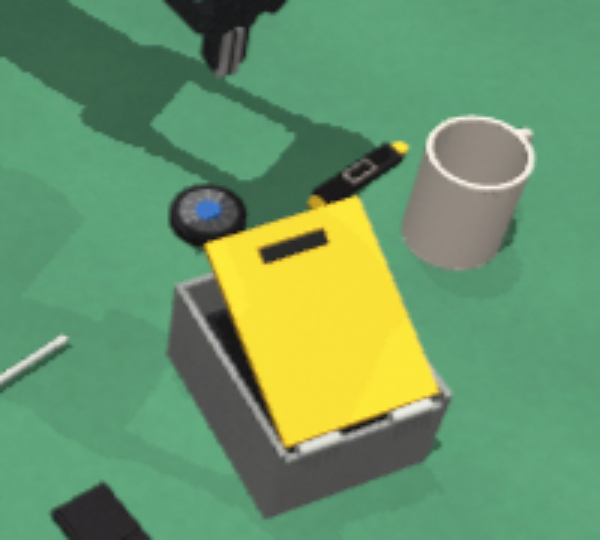

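The lid is ajar: its front edge is at about (285,220) in the crop, and the inside of the box is visible. I lower the shut fingers in front of the edge and move in.

```bash
python3 -m inch '[{"claw":-1,"travel":[0,0,-0.22],"turn":0},{"claw":-1,"travel":[0,0,-0.44],"turn":0},{"claw":-1,"travel":[0,0,-0.44],"turn":0}]'
python3 -m inch '[{"claw":-1,"travel":[0.15,-0.04,0],"turn":0},{"claw":-1,"travel":[0.27,-0.08,0],"turn":0},{"claw":-1,"travel":[0.345,-0.10,0],"turn":0},{"claw":-1,"travel":[0.345,-0.10,0],"turn":0}]'
python3 -m inch '[{"claw":-1,"travel":[0.043,-0.013,0],"turn":0},{"claw":-1,"travel":[0.072,-0.021,0.055],"turn":0},{"claw":-1,"travel":[0.103,-0.03,0.11],"turn":0},{"claw":-1,"travel":[0.144,-0.043,0.17],"turn":0},{"claw":-1,"travel":[0.19,-0.057,0.225],"turn":0}]'
python3 - <<'E'
from h import *
im=imaging.get_image("scene"); cv2.imwrite("pics/c.png",cv2.resize(im[80:260,300:500,::-1],None,fx=3,fy=3))
print(get_state()["position"])
E
```

```text
clock: 5.2
position: [0.4308, 0.216, 0.1268]
ee_rot: [0.003, 0.99, -0.143, -0.006]
contact_force: [-0.4, -0.7, 0.0]
width: -0.0001
gripper_force: 0.0
clock: 5.6
position: [0.506, 0.1975, 0.133]
ee_rot: [-0.0, 0.99, -0.144, 0.001]
contact_force: [0.4, 0.5, 0.6]
width: -0.0003
gripper_force: 0.0
clock: 6.1
position: [0.5383, 0.1872, 0.1781]
ee_rot: [0.0, 0.99, -0.142, -0.003]
contact_force: [-3.8, 0.9, 2.2]
width: -0.0001
gripper_force: 1.6
[0.54212425 0.1868248  0.18010409]
```

View pics/c.png

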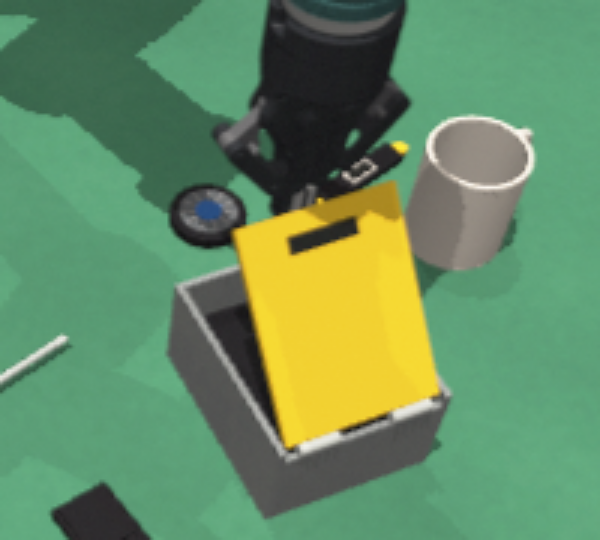

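The lid rises with the finger, whose tip is at about (310,195) in the crop, in contact with the front edge. I continue the arc past vertical.

```bash
python3 -m inch '[{"claw":-1,"travel":[0.053,-0.016,0.05],"turn":0},{"claw":-1,"travel":[0.11,-0.033,0.09],"turn":0},{"claw":-1,"travel":[0.173,-0.051,0.125],"turn":0},{"claw":-1,"travel":[0.235,-0.07,0.155],"turn":0},{"claw":-1,"travel":[0.302,-0.09,0.175],"turn":0}]'
python3 -m inch '[{"claw":-1,"travel":[0.067,-0.02,0.02],"turn":0},{"claw":-1,"travel":[0.13,-0.038,0.025],"turn":0},{"claw":-1,"travel":[0.187,-0.055,0.03],"turn":0},{"claw":-1,"travel":[0.25,-0.073,0.025],"turn":0},{"claw":-1,"travel":[0.307,-0.09,0.02],"turn":0}]'
python3 - <<'E'
from h import *
im=imaging.get_image("scene"); cv2.imwrite("pics/d.png",cv2.resize(im[80:260,300:500,::-1],None,fx=3,fy=3))
print(get_state()["position"])
E
```

```text
clock: 6.65
position: [0.6014, 0.1689, 0.213]
ee_rot: [-0.0, 0.99, -0.142, -0.0]
contact_force: [-0.6, -0.1, -0.1]
width: 0.0001
gripper_force: 0.4
clock: 7.15
position: [0.664, 0.1503, 0.2159]
ee_rot: [0.0, 0.99, -0.143, -0.0]
contact_force: [-0.6, -0.6, -0.5]
width: -0.0002
gripper_force: 0.2
[0.66601498 0.14954898 0.21543237]
```

View pics/d.png

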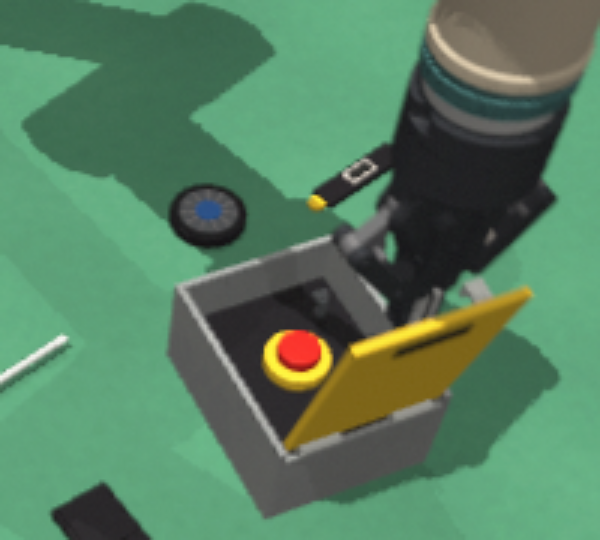

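The lid is past vertical, with its top edge running from (350,350) to (530,290) in the crop. The red button is visible at (300,350). I nudge the lid a little further, back off, and locate the button.

```bash
python3 -m inch '[{"claw":-1,"travel":[0.05,-0.015,0],"turn":0},{"claw":-1,"travel":[0.05,-0.015,0],"turn":0},{"claw":-1,"travel":[0.05,-0.015,0],"turn":0},{"claw":-1,"travel":[0.05,-0.015,0],"turn":0}]'
python3 -m inch '[{"claw":-1,"travel":[-0.2,0.06,0],"turn":0},{"claw":-1,"travel":[-0.45,0.133,0],"turn":0},{"claw":-1,"travel":[-0.68,0.2,0],"turn":0},{"claw":-1,"travel":[-0.87,0.257,0],"turn":0},{"claw":-1,"travel":[-0.87,0.257,0],"turn":0}]'
python3 - <<'E'
from h import *
im=imaging.get_image("scene"); cv2.imwrite("pics/e.png",cv2.resize(im[80:260,300:500,::-1],None,fx=3,fy=3))
h=cv2.cvtColor(im,cv2.COLOR_RGB2HSV); m=cv2.inRange(h,(0,150,100),(8,255,255))|cv2.inRange(h,(172,150,100),(180,255,255))
m[:,:350]=0;m[:,450:]=0;m[:150]=0;m[260:]=0
c=max(cv2.findContours(m,cv2.RETR_EXTERNAL,cv2.CHAIN_APPROX_NONE)[0],key=cv2.contourArea)
uv=cv2.minEnclosingCircle(c); print(uv,onz("scene",[np.array(uv[0])],0.06),get_state()["position"])
E
```

```text
clock: 7.6
position: [0.6732, 0.1476, 0.2165]
ee_rot: [0.0, 0.99, -0.143, 0.0]
contact_force: [-0.2, 0.2, 0.1]
width: 0.0
gripper_force: 0.0
clock: 8.1
position: [0.4932, 0.2, 0.2168]
ee_rot: [0.0, 0.99, -0.141, -0.002]
contact_force: [0.3, -0.7, 0.5]
width: -0.0001
gripper_force: 0.0
((399.5, 196.35714721679688), 7.016846656799316) [[0.5734795  0.18291439]] [0.49677418 0.19955233 0.21719482]
```

View pics/e.png

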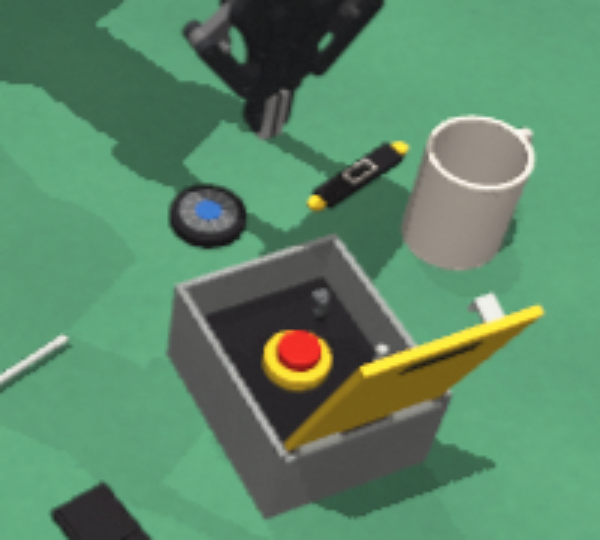

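The lid now leans back by itself, and the button is at (300,350) in the crop, about (0.571, 0.184). I move over it and down.

```bash
python3 -m inch '[{"claw":-1,"travel":[0.2,-0.045,0],"turn":0},{"claw":-1,"travel":[0.37,-0.082,-0.1],"turn":0},{"claw":-1,"travel":[0.37,-0.082,-0.3],"turn":0},{"claw":-1,"travel":[0.37,-0.082,-0.5],"turn":0},{"claw":-1,"travel":[0.37,-0.082,-0.62],"turn":0}]'
python3 -m inch '[{"claw":-1,"travel":[0,0,0],"turn":0},{"claw":-1,"travel":[0,0,-0.03],"turn":0},{"claw":-1,"travel":[0,0,-0.05],"turn":0},{"claw":-1,"travel":[0,0,-0.05],"turn":0}]'
python3 -m inch '[{"claw":-1,"travel":[0,0,-0.015],"turn":0},{"claw":-1,"travel":[0,0,-0.03],"turn":0},{"claw":-1,"travel":[0,0,-0.03],"turn":0}]'
```

```text
clock: 8.65
position: [0.5736, 0.1816, 0.0892]
ee_rot: [0.001, 0.99, -0.143, -0.001]
contact_force: [-0.5, 0.1, -0.4]
width: -0.0
gripper_force: 0.0
clock: 9.05
position: [0.5741, 0.1826, 0.0833]
ee_rot: [-0.0, 0.99, -0.143, 0.001]
contact_force: [-0.3, 0.5, 0.4]
width: -0.0002
gripper_force: 0.0
clock: 9.35
position: [0.5743, 0.1828, 0.0772]
ee_rot: [-0.0, 0.99, -0.143, 0.001]
contact_force: [1.4, 0.7, 3.7]
width: -0.0003
gripper_force: 1.8
```

```bash
python3 -m inch '[{"claw":-1,"travel":[0,0,-0.01],"turn":0},{"claw":-1,"travel":[0,0,-0.02],"turn":0},{"claw":-1,"travel":[0,0,-0.02],"turn":0}]'
python3 -m inch '[{"claw":-1,"travel":[0,0,-0.01],"turn":0},{"claw":-1,"travel":[0,0,-0.01],"turn":0},{"claw":-1,"travel":[0,0,-0.01],"turn":0}]'
```

```text
clock: 9.65
position: [0.5744, 0.1828, 0.0749]
ee_rot: [-0.0, 0.99, -0.143, 0.002]
contact_force: [-1.1, -0.3, 14.8]
width: 0.0003
gripper_force: 7.5
clock: 9.95
position: [0.5744, 0.1828, 0.0747]
ee_rot: [-0.001, 0.99, -0.143, 0.002]
contact_force: [-3.9, -1.2, 25.1]
width: -0.0001
gripper_force: 12.3
```

The button is on its stop, well over 5 N. I lift, move clear and check.

```bash
python3 -m inch '[{"claw":-1,"travel":[0,0,0.2],"turn":0},{"claw":-1,"travel":[0,0,0.4],"turn":0},{"claw":-1,"travel":[0,0,0.65],"turn":0},{"claw":-1,"travel":[0,0,0.8],"turn":0},{"claw":-1,"travel":[0,0,0.8],"turn":0}]'
python3 -m inch '[{"claw":-1,"travel":[-0.25,0.05,0],"turn":0},{"claw":-1,"travel":[-0.5,0.1,0],"turn":0},{"claw":-1,"travel":[-0.7,0.1,0],"turn":0},{"claw":-1,"travel":[-0.7,0.1,0],"turn":0},{"claw":-1,"travel":[-0.7,0.1,0],"turn":0}]'
python3 -m inch '[{"claw":-1,"travel":[0,0,0],"turn":0},{"claw":-1,"travel":[0,0,0],"turn":0},{"claw":-1,"travel":[0,0,0],"turn":0}]'
python3 - <<'E'
from h import *
im=imaging.get_image("scene"); cv2.imwrite("pics/f.png",im[:,:,::-1])
E
```

```text
clock: 10.45
position: [0.5753, 0.1831, 0.2353]
ee_rot: [-0.001, 0.99, -0.143, 0.004]
contact_force: [0.4, -0.2, -0.4]
width: 0.0002
gripper_force: 0.0
clock: 10.95
position: [0.4317, 0.2024, 0.2295]
ee_rot: [0.0, 0.99, -0.142, -0.001]
contact_force: [0.4, -0.4, -0.5]
width: -0.0002
gripper_force: 0.0
clock: 11.25
position: [0.4342, 0.2024, 0.2299]
ee_rot: [0.0, 0.99, -0.143, -0.0]
contact_force: [0.8, 0.2, 0.1]
width: -0.0003
gripper_force: 0.0
```

View pics/f.png

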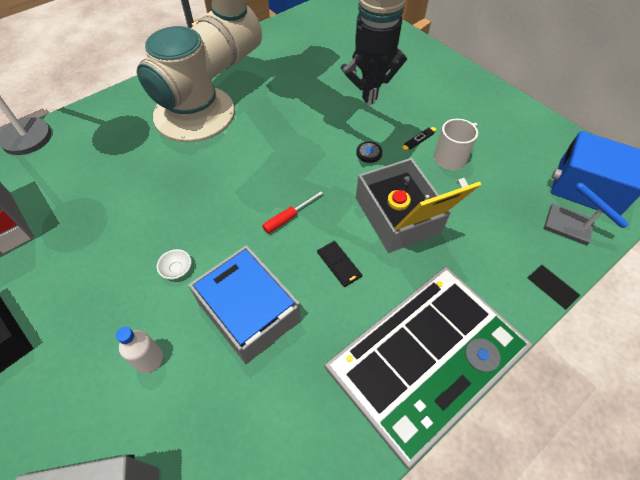

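The yellow lid leans back at about (440,205) and the button is up at (399,198). The blue lid is shut, the loose things are where they were, and the arm is clear.

```bash
python3 -c "
from rig import ticket; print(ticket.sign_off())"
```

```text
the job is handed in; nothing more can be done
None
```

The job is handed in, with no verdict shown: the yellow lid stands open, the red button was pressed to its stop and came back up, the blue lid stayed shut, and the last picture shows the loose things in place and the arm clear.

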